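Set sprung forceps to the gap mark and hold them in the gauge

ROBOT

A 6-joint arm with a two-finger parallel gripper is mounted at the origin on a cart in front of the work surface, level with it; the furniture and walls round the work are solid. World frame = base frame: x ahead of the robot, y to its left, z up, the work surface at z = 0. Lengths are in m, angles in rad, forces in N, time in s.
With the tool pointing down it reaches from about 0.25 to 0.725 m from the base axis. Payload 4 kg.
Tool frame: the origin (TCP) lies midway between the tips of the shut fingers; the grasp point (between the pads) lies 19 mm behind it; z points along the fingers, y is the line along which they close (so a half turn about z gives the same grasp; the last joint's range is limited). The gripper opens to 85 mm and grips with 20 to 120 N. Pads are 22 mm wide; open, the fingers measure 114 mm over their backs; the gripper's body (76 mm by 85 mm) begins 54 mm behind the grasp point. The pads swing forward as they close: fully open they stand 13 mm farther back than shut.
Start: joints at [-1.274, 0.241, 0.005, 1.335, 0, 1.571], TCP at [0.146, -0.478, 0.231] pointing down, gripper open.
Joint ranges: [-2.72, 2.72], [-1.05, 1.87], [-1.09, 1.28], [-1.99, 2.15], [-1.42, 1.44], [-3.14, 3.14]. Speed limits (rad/s): [2.79, 2.79, 3.14, 3.14, 3.14, 3.14].

INTERFACE

Orientations are given as a unit quaternion [x, y, z, w].
In Python, from workcell import monitor, vision, job gives the robot as it stands.
- The arm moves only by the tool move_arm, never from a script. Its argument "moves" is a list that holds one entry, the list of rows, each a list of 5 numbers: the shift along the world's x, y, z in m, then the turn about the world's z in degrees, then the opening in per cent of the stroke, from 0 (shut) to 100 (fully open). In form: [[[x, y, z, turn, gripper], ...]]. A call has 1 to 5 rows; each row is the pose to reach, as a shift and turn from the pose commanded when the call began; what a row does not reach only later rows make up. A row lasts 1/8 s, in which the tool goes at most 62.5 mm and 10.7 degrees, less where a joint would pass 70% of its speed; a pose out of reach is approached as far as the arm can. A call with a gripper value outside its range is refused whole. The fingers move at their own pace and stop on an object; the grip force is fixed at half the most. Time passes only in rows, so rows that repeat a pose let the fingers close. It gives the time, the measured TCP pose, the force, the opening and the grip force at its end, in the units of the state.
- monitor.get_obs(): the state, without advancing time (a new reading comes with each control period).
- vision.camera(name): name is "scene" or "top"; returns a dict with "color" (480x640x3 uint8, red, green, blue), "camera_matrix" (3x3 intrinsics, pixels), "eye" and "attitude" of the camera in the world. Camera axes: x right, y up, looking along -z (the intrinsics and any distortion apply to the point x, -y, -z); pixel columns grow to the right and rows downward; lengths in m; the calibration is good to about 2 mm. A picture is of the moment at which its call begins. There is no depth.
- job.job_done(): hands the job in; it is judged then, once.
The state is a dict: "clock": time; "joint_pos": joint angles; "joint_vel": joint speeds; "tau": joint torques, N m; "eef_pos": TCP position; "tool_rot": TCP orientation; "ft_force": force on the tool from outside, world axes, zero at the start; "ft_torque": the same for the moment, N m; "grip_width": finger opening in m; "grasp_force": force on a finger pad.
Only numpy, scipy, OpenCV 4.12 (cv2) and the standard library are available. Lean on these libraries where they do the work, as an engineer would, in place of code of your own. Each camera call takes 0.05 s, during which the arm holds its last target. There are 200 camera calls.

TASK

Lift the blue-gripped sprung forceps off their wooden rest and squeeze them until the black pointer stands over the red mark; steady them there in the air, then lower the tips, pointing away from you and the forceps level, between the cheeks of the aluminium gauge, so that both tips are inside the slot and touch nothing. Finish while still holding the forceps there with the pointer steady over the red mark: do not let go or put them down, do not push them hard against the gauge, and leave the other things on the bench alone.

Things in the scene. Friction and masses are not known exactly. Their poses are not given: they have to be found in the camera images.
- forceps: steel sprung forceps lying level on a wooden rest, 180 mm long, about 90 g. Origin: between the blue finger grips, on the underside; x to the tips, z up. Arms 10 mm high (z 0 to 10), tips at x = 85 mm. Right arm (y < 0) rigid with the spine at x = -85 mm; left arm hinged there, sprung open. Width over the grips = 37 mm + half the tip gap: 56 mm at rest.
- grip_right (a point): middle of the flat outer face of the right blue grip (34 mm long, 14 mm high, z 0 to 14), at y = -18.5 mm of the forceps. Take the grips with one finger outside each, closing along y of the forceps: the right arm keeps flat against its finger and the left arm comes to it.
- grip_left (a point): outermost point of the rounded left blue grip (boss 14 mm high) at rest, half way up; moves with the left arm. The grips need about 3 N to begin to move, 12 N when shut.
- index_bar (a point): middle of the top of the white index bar that lies across the arms, fixed to the right arm: at x = 45 mm of the forceps, 12 mm wide, from y = -12 to 45 mm, top at z = 15 mm. Nothing on the forceps rises above z = 19 mm.
- left_arm (a joint): closing angle of the sprung left arm, rad: 0 = at rest (tips 37 mm apart), grows as it is squeezed, 0.21 = stop (tips 2 mm apart). Tip gap = 170 mm x sin(0.22 - value). In the forceps' frame the pointer's y = 130 mm x sin(0.22 - value) + 8 mm x cos(0.22 - value).
- pointer (a point): free end of the black needle that stands on the left arm and lies over the white index bar, 18 mm above the forceps' underside; it moves along the bar towards the right arm (-y of the forceps) as the grips are squeezed. It is on the mark when it is over the red band.
- mark_centre (a point): centre of the top of the red band on the white index bar, the gap mark; 5 mm wide along the bar, 16 mm above the forceps' underside. Differs from run to run (at y 12.5 to 22 mm in the forceps' frame, tip gap about 6 to 18 mm) and does not slide during the job. Axes as the forceps.
- tip_left (a point): inner face of the left arm's tip, half way up the 10 mm high tip; each tip is about 4 mm thick outside this point.
- tip_right (a point): inner face of the right arm's tip, half way up; at x = 85 mm, y = 0, z = 5 mm in the forceps' frame.
- forceps_rest: fixed light-wood rest, 165 x 50 mm, axes as the forceps at the start. Carries the forceps' underside 45 mm above the bench at x = -66 mm (fork, cheeks 51 mm high, 34 mm apart) and x = 66 mm (saddle 66 mm wide); between them only the base, 34 mm wide, 8 mm high, so fingers have room at the grips. The forceps lift straight up.
- gauge: fixed aluminium gauge on a dark foot 70 x 90 mm: a block with a slot open at the top and at both ends, between two cheeks 10 mm thick with green tops, 105 mm above the bench. Origin: centre of the underside; x along the slot, away from the robot, and the tips are to point that way. A wire-grid screen stands 0.28 m to the right of the robot's centre line, and big glass burettes stand on the left.
- gauge_slot (a point): centre of the floor of the gauge's slot, 70 mm above the bench. Slot: 30 mm long along x, 40 mm wide along y, 35 mm deep. Unsqueezed tips (45 mm over the outside) do not go in. Axes as the gauge.
- petri_dish_0: glass dish, 69 mm across, 17 mm high; bystander, leave alone. Origin: centre of its underside.
- stopper_0: red-brown stopper, 31 mm across, 24 mm high; bystander, leave alone. Origin: centre of its underside.
- sample_cup: clear cup with pink contents, 94 mm across, 104 mm high; bystander, leave alone. Origin: centre of its underside.
- flask_ring: black rubber ring lying flat, 70 mm across, 18 mm high; bystander, leave alone. Origin: centre of its underside.
Mind the look-alikes: they are no part of the job. Leave any yellow look-alike of the gauge alone.

How it is judged:
By the outcome, as a careful person would: the job done as asked, in the order asked, and still so for the second after the job is handed in, while the arm keeps its last pose, push and grip.
It also fails if it takes over 45 s, if anything falls off the work surface, if the arm or the gripper's body presses on something with over 40 N, if the wrist force passes 120 N, or if a joint passes its speed limit or range.

## Working session

There is one attempt and no reset: what is moved stays moved. The work goes in short steps, Python scripts to look and compute and a tool call to move; the robot and the scene stay as the last step left them, time stands still between calls to the robot, and variables do not carry over. Pictures are saved under pics/ and viewed, at most 10 in all, crops included, and the job is handed in when it is done.

Besides the shell and the picture viewer there is one more tool, called after "Emit:" in YAML: its name, and indented under it one key for each argument. move_arm: Moves the arm, as the interface text tells. Its arguments: {"type":"object","properties":{"moves":{"type":"array","items":{"type":"array","items":{"type":"array","items":{"type":"number"}}}}},"required":["moves"]}

```bash
mkdir -p pics; cat > h.py <<'E'
import numpy as np, cv2
from scipy.spatial.transform import Rotation as R
from workcell import monitor, vision, job
def cam(n):
    c=vision.camera(n); return c
def rot(c):
    a=np.array(c["attitude"],float)
    return a if a.shape==(3,3) else R.from_quat(a).as_matrix()
def proj(c,P):
    p=(np.atleast_2d(P)-np.array(c["eye"]))@rot(c)
    p=p*[1,-1,-1]; q=p@np.array(c["camera_matrix"]).T
    return q[:,:2]/q[:,2:]
def unproj(c,uv,z):
    uv=np.atleast_2d(uv).astype(float); K=np.array(c["camera_matrix"])
    d=np.c_[uv,np.ones(len(uv))]@np.linalg.inv(K).T*[1,-1,-1]
    d=d@rot(c).T; e=np.array(c["eye"])
    return e+d*((z-e[2])/d[:,2])[:,None]
def save(c,n,box=None,s=1):
    im=cv2.cvtColor(np.asarray(c["color"]),cv2.COLOR_RGB2BGR)
    if box: im=im[box[1]:box[3],box[0]:box[2]]
    if s!=1: im=cv2.resize(im,None,fx=s,fy=s,interpolation=cv2.INTER_CUBIC)
    cv2.imwrite(f"pics/{n}.png",im)
E
python3 - <<'E'
from h import *
for n in("top","scene"):
    c=cam(n); save(c,n+"0"); print({k:v for k,v in c.items() if k!="color"})
o=monitor.get_obs(); print(o)
E
```

```text
{'camera_matrix': array([[612.21848386,   0.        , 319.53538273],
       [  0.        , 612.21848386, 229.21055561],
       [  0.        ,   0.        ,   1.        ]]), 'eye': array([0.39657335, 0.07204319, 1.34717149]), 'attitude': array([ 0.05509993, -0.06240338, -0.69621244,  0.71299233])}
{'camera_matrix': array([[577.86902403,   0.        , 321.45551661],
       [  0.        , 577.86902403, 235.69369101],
       [  0.        ,   0.        ,   1.        ]]), 'eye': array([0.03671835, 0.77689595, 0.69827061]), 'attitude': array([-0.16354988,  0.4426161 ,  0.8351279 , -0.28267263])}
{'clock': 0.1, 'joint_pos': array([-1.27399863e+00,  2.41311528e-01,  3.88650545e-03,  1.33518944e+00,
        8.35769598e-06,  1.57081750e+00]), 'joint_vel': array([ 3.17060616e-04, -1.80617606e-03,  2.43848954e-03, -1.47197446e-05,
       -1.48529733e-04, -1.39968525e-03]), 'tau': array([-6.94482696e-05, -3.73138654e+01,  2.53010219e+01,  1.08376375e-02,
        2.06879957e-05, -2.23529248e-06]), 'eef_pos': array([ 0.14607195, -0.47761446,  0.23052553]), 'tool_rot': array([ 9.89010241e-01,  1.47844233e-01, -1.30286787e-04, -8.99693947e-04]), 'ft_force': array([-0.24828224,  0.20971582,  0.16741894]), 'ft_torque': array([ 0.01334219,  0.04880333, -0.06476312]), 'grasp_force': 0.0, 'grip_width': 0.08550555282909321}
```

View pics/top0.png

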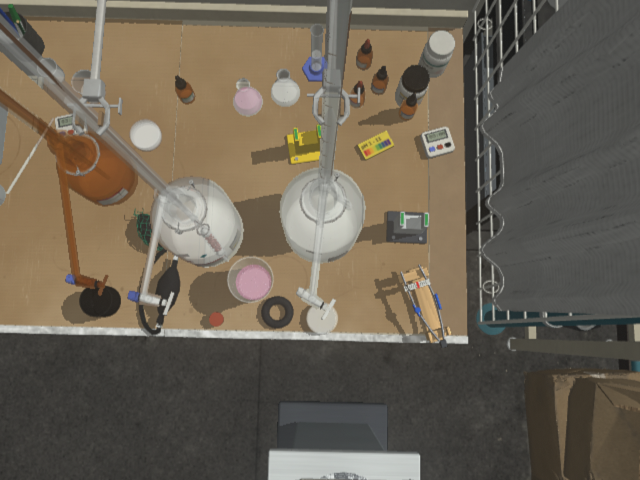

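View pics/scene0.png

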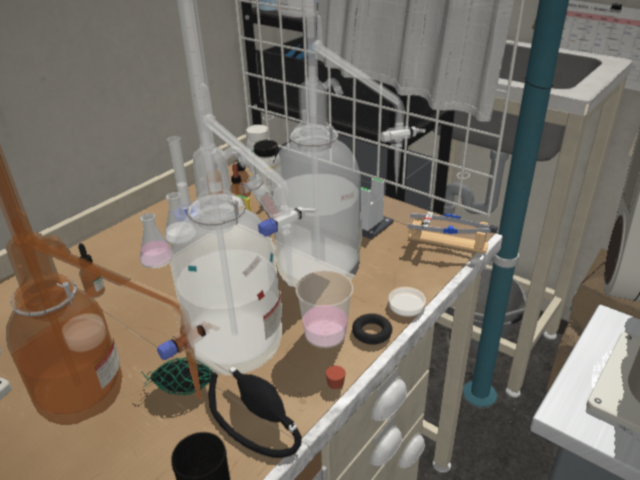

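Top view: the aluminium gauge with green tops is at (407,225). Its yellow look-alike is at (305,147), so I leave that one. The forceps on the wooden rest are at (425,300), with the tips up-image. The screen and teal post are at columns 475-500. I'll enlarge this area to confirm.

```bash
python3 - <<'E'
from h import *
c=cam("top"); save(c,"top1",(370,200,510,350),5.3 and 4)
im=cv2.cvtColor(np.asarray(c["color"]),cv2.COLOR_RGB2BGR)[200:345,375:515]
cv2.imwrite("pics/top1.png",cv2.resize(im,None,fx=4.1,fy=4.1,interpolation=cv2.INTER_CUBIC))
s=cam("scene"); save(s,"sc1",(340,160,540,280),4)
print(proj(c,[[0,0,0],[.146,-.478,.231],[.3,-.28,0],[.3,-.28,.3]]),proj(s,[[.146,-.478,.231],[.3,-.28,0]]))
print(unproj(c,[[425,300],[407,225],[490,318],[465,340],[510,345]],0.05))
E
```

```text
[[342.04953124 527.55093048]
 [624.82897867 485.4388952 ]
 [474.61310064 381.28363374]
 [521.81955221 395.60282539]] [[679.48005166 128.22795844]
 [541.80496158 245.59494506]]
[[ 0.46851511 -0.16506021  0.05      ]
 [ 0.62842849 -0.12712569  0.05      ]
 [ 0.43402788 -0.30190634  0.05      ]
 [ 0.3872385  -0.24839019  0.05      ]
 [ 0.37908178 -0.34253775  0.05      ]]
```

View pics/top1.png

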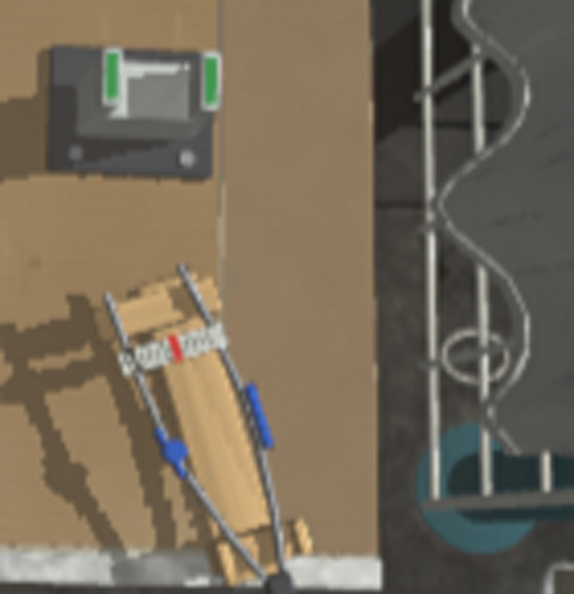

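View pics/sc1.png

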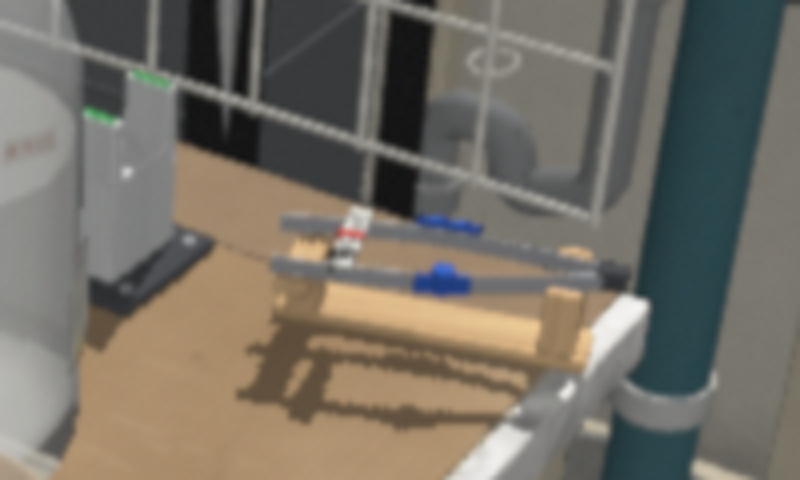

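The crops confirm it. The grey block with two green-topped cheeks is the gauge, and the forceps have the rigid flat blue grip on the right. The mark is at crop (176,348). Next I fit both poses.

```bash
cat >> h.py <<'E'
from scipy.optimize import least_squares
def masks(c,box):
    hsv=cv2.cvtColor(np.asarray(c["color"]),cv2.COLOR_RGB2HSV)
    out={}
    for k,(lo,hi) in dict(green=((45,90,60),(75,255,255)),blue=((105,120,60),(130,255,255)),red=((172,150,90),(180,255,255))).items():
        m=cv2.inRange(hsv,lo,hi)
        if k=="red": m|=cv2.inRange(hsv,(0,170,90),(5,255,255))
        z=np.zeros_like(m); z[box[1]:box[3],box[0]:box[2]]=m[box[1]:box[3],box[0]:box[2]]
        n,_,st,ce=cv2.connectedComponentsWithStats(z)
        out[k]=[(st[i,4],st[i,:4].tolist(),ce[i].round(2).tolist()) for i in range(1,n) if st[i,4]>3]
    return out
E
python3 - <<'E'
from h import *
c=cam("top"); m=masks(c,(380,205,460,350))
for k,v in m.items(): print(k,v)
s=cam("scene"); ms=masks(s,(340,160,480,260))
for k,v in ms.items(): print("sc",k,v)
f=lambda u,v:(375+u/4.1-.4,200+v/4.1-.4)
obj=np.array([[45,45,15],[45,-12,15],[85,-2,10],[81,39,10],[0,-17,14]])
px=np.array([f(123,361),f(226,337),f(182,268),f(108,297),f(259,415)])
def P(q,o):
    r=R.from_euler('z',q[2]).as_matrix(); return o/1000@r.T+[q[0],q[1],.045]
r=least_squares(lambda q:(proj(c,P(q,obj))-px).ravel(),[.46,-.16,.3])
print(r.x,np.degrees(r.x[2]),r.fun.reshape(-1,2).round(1))
print("spine",proj(c,P(r.x,np.array([[-85,0,5],[0,37.5,14],[45,36,18],[45,17,16]]))))
for z,k in((.061,'red'),(.105,'green')):
    for a in m[k]: print(k,unproj(c,np.array(a[2]),z))
print("mark y",[((unproj(c,np.array(a[2]),.061)[0]-[r.x[0],r.x[1],.061])@R.from_euler('z',r.x[2]).as_matrix()).round(4) for a in m['red']])
print("scene predicted", proj(s,P(r.x,np.array([[45,17,16],[0,-18,14],[0,34,14],[85,0,10.]]))))
E
```

```text
green [(np.int32(30), [401, 213, 3, 11], [401.9, 218.0]), (np.int32(30), [425, 214, 3, 11], [425.97, 219.17])]
blue [(np.int32(29), [435, 294, 6, 15], [437.72, 300.76]), (np.int32(31), [413, 305, 7, 11], [416.74, 309.87])]
red [(np.int32(4), [417, 283, 2, 4], [417.5, 284.5])]
sc green [(np.int32(11), [362, 187, 6, 3], [364.73, 188.0])]
sc blue [(np.int32(36), [444, 214, 16, 4], [451.44, 215.42]), (np.int32(63), [444, 226, 13, 7], [449.97, 229.79])]
sc red []
[ 0.46094079 -0.174923    0.2958039 ] 16.948315157425508 [[-0.8  0.9]
 [-0.1 -0.5]
 [ 0.1 -0.4]
 [ 0.3 -0.5]
 [ 0.5  0.5]]
spine [[441.80192497 343.16351194]
 [413.42565755 308.3758248 ]
 [408.12186925 287.28943181]
 [416.60277513 284.92411394]]
red [[ 0.49996651 -0.14743642  0.061     ]]
green [[ 0.63302964 -0.10813445  0.105     ]]
green [[ 0.63181869 -0.15797575  0.105     ]]
mark y [array([ 0.0453,  0.0149, -0.    ])]
scene predicted [[428.09267708 218.77965242]
 [453.02254302 214.91481976]
 [448.25035967 227.71192083]
 [410.88438115 213.87012994]]
```

Emit:
move_arm:
  moves:
    - [[0.012,0.06,0.0,0,100],[0.024,0.12,0.0,0,100],[0.036,0.18,0,0,100],[0.048,0.24,0,0,100],[0.06,0.29,0,0,100]]

```text
clock: 0.92
eef_pos: [0.206, -0.1862, 0.2314]
tool_rot: [0.989, 0.148, 0.0, 0.0]
ft_force: [0.7, -0.2, -0.7]
grip_width: 0.0851
grasp_force: 0.0
```

Emit:
move_arm:
  moves:
    - [[0.055,0.004,-0.01,0,100],[0.11,0.008,-0.02,0,100],[0.165,0.012,-0.03,0,100],[0.22,0.018,-0.045,0,100],[0.252,0.021,-0.08,0,100]]

```text
clock: 1.55
eef_pos: [0.4624, -0.1671, 0.1519]
tool_rot: [0.989, 0.149, 0.002, 0.001]
ft_force: [-0.8, 0.3, 0.6]
grip_width: 0.0855
grasp_force: 0.0
```

Emit:
move_arm:
  moves:
    - [[0,0,-0.02,0,100],[0,0,-0.04,0,100],[0,0,-0.05,0,100],[0,0,-0.05,0,100]]

```text
clock: 2.05
eef_pos: [0.4577, -0.167, 0.1009]
tool_rot: [0.989, 0.148, -0.001, -0.0]
ft_force: [-0.2, 0.3, -0.6]
grip_width: 0.0851
grasp_force: 0.0
```

```bash
python3 - <<'E'
from h import *
o=monitor.get_obs(); print(o["eef_pos"],o["tool_rot"],o["ft_force"])
c=cam("top"); s=cam("scene")
g=lambda c,b,sc:cv2.resize(cv2.cvtColor(np.asarray(c["color"]),cv2.COLOR_RGB2BGR)[b[1]:b[3],b[0]:b[2]],None,fx=sc,fy=sc,interpolation=cv2.INTER_CUBIC)
A=g(c,(370,220,490,350),3.3);B=g(s,(385,140,515,270),3.0)
H=max(A.shape[0],B.shape[0]);pad=lambda a:cv2.copyMakeBorder(a,0,H-a.shape[0],0,0,0)
o=np.hstack([pad(A),pad(B)]);print(o.shape);cv2.imwrite("pics/a.png",o)
E
```

```text
[ 0.45773284 -0.16700154  0.10088393] [ 9.89014759e-01  1.47815227e-01 -5.98533717e-04 -3.27498209e-04] [-0.2303197   0.34680363 -0.64947644]
(429, 786, 3)
```

View pics/a.png

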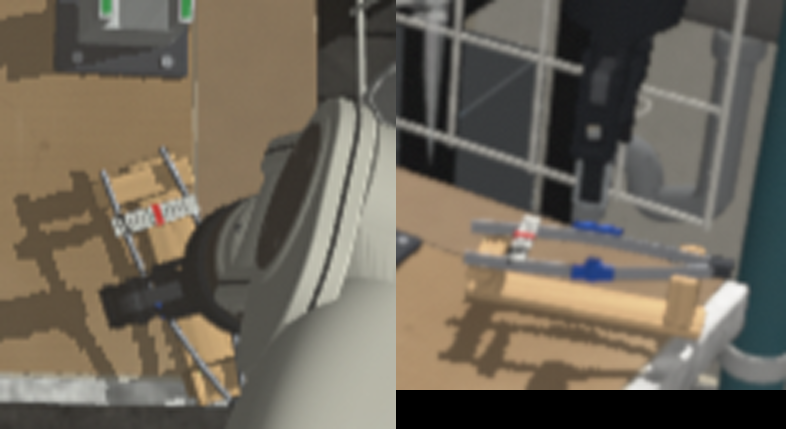

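The gripper hangs square over the blue grips with the arms between the fingers. In the left panel the mark and pointer stay visible at (157,213) and (120,222). I lower it now.

Emit:
move_arm:
  moves:
    - [[0,0.001,-0.03,0,100],[0,0.001,-0.055,0,100],[0,0.001,-0.072,0,100],[0,0.001,-0.072,0,80],[0,0.001,-0.072,0,70]]

```text
clock: 2.78
eef_pos: [0.4592, -0.1665, 0.0305]
tool_rot: [0.989, 0.148, 0.001, 0.0]
ft_force: [0.3, -0.4, -0.4]
grip_width: 0.0603
grasp_force: 0.0
```

Emit:
move_arm:
  moves:
    - [[0,0,0,0,67],[0,0,0,0,64],[0,0,0,0,61],[0,0,0,0,60],[0,0,0,0,60]]

```text
clock: 3.4
eef_pos: [0.4596, -0.1662, 0.0311]
tool_rot: [0.989, 0.148, 0.002, 0.0]
ft_force: [-0.5, 1.4, 7.8]
grip_width: 0.0517
grasp_force: 8.7
```

```bash
python3 - <<'E'
from h import *
o=monitor.get_obs(); print(o["eef_pos"],o["tool_rot"],o["ft_force"],o["grip_width"],o["grasp_force"])
c=cam("top"); s=cam("scene")
g=lambda c,b,sc:cv2.resize(cv2.cvtColor(np.asarray(c["color"]),cv2.COLOR_RGB2BGR)[b[1]:b[3],b[0]:b[2]],None,fx=sc,fy=sc,interpolation=cv2.INTER_CUBIC)
A=g(c,(385,250,465,350),5);B=g(s,(385,170,515,270),3.0)
H=max(A.shape[0],B.shape[0]);pad=lambda a:cv2.copyMakeBorder(a,0,H-a.shape[0],0,0,0)
o=np.hstack([pad(A),pad(B)]);cv2.imwrite("pics/b.png",o)
E
```

```text
[ 0.45955343 -0.16615802  0.03106025] [9.88965407e-01 1.48137875e-01 1.57665185e-03 3.29975231e-04] [-0.54791201  1.37222691  7.82871936] 0.05166978491986741 8.748713006498292
```

View pics/b.png

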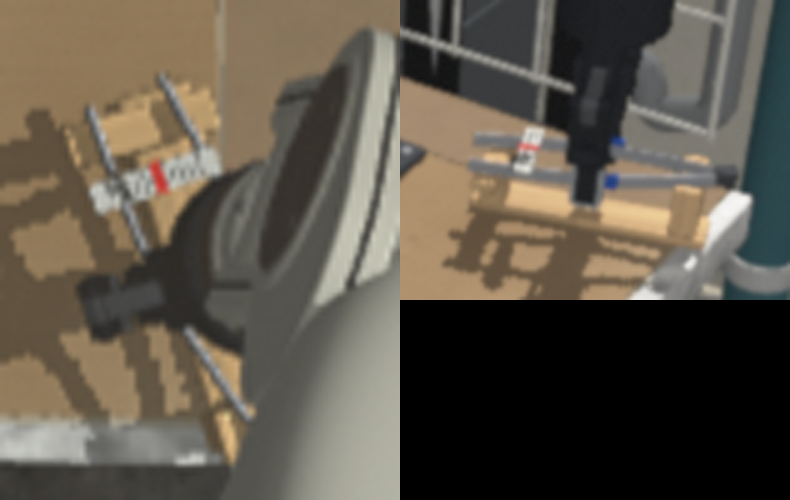

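The forceps are gripped at 51.7 mm and 8.7 N, with the boss and flat grip between the pads. I lift before squeezing further.

Emit:
move_arm:
  moves:
    - [[0,0,0.01,0,60],[0,0,0.025,0,60],[0,0,0.045,0,60],[0,0,0.065,0,60],[0,0,0.085,0,60]]

```text
clock: 4.12
eef_pos: [0.4582, -0.1662, 0.1157]
tool_rot: [0.989, 0.148, 0.0, 0.0]
ft_force: [0.0, -0.5, -0.5]
grip_width: 0.0513
grasp_force: 5.5
```

Emit:
move_arm:
  moves:
    - [[0,0,0.01,0,58],[0,0,0.015,0,56],[0,0,0.015,0,54],[0,0,0.015,0,52],[0,0,0.015,0,50]]

```text
clock: 4.75
eef_pos: [0.4578, -0.166, 0.1286]
tool_rot: [0.989, 0.148, -0.001, -0.0]
ft_force: [-0.0, -0.8, -0.9]
grip_width: 0.0429
grasp_force: 10.4
```

Emit:
move_arm:
  moves:
    - [[0,0,0,0,49.5],[0,0,0,0,49.5],[0,0,0,0,49.5]]

```text
clock: 5.12
eef_pos: [0.4582, -0.1661, 0.1293]
tool_rot: [0.989, 0.148, -0.0, -0.0]
ft_force: [0.6, -0.4, -1.6]
grip_width: 0.0425
grasp_force: 10.6
```

```bash
cat >> h.py <<'E'
def two(n,bt,st,bs,ss):
    o=monitor.get_obs(); print(o["clock"],o["eef_pos"],o["tool_rot"],o["ft_force"],o["grip_width"],o["grasp_force"])
    c=cam("top"); s=cam("scene")
    g=lambda c,b,sc:cv2.resize(cv2.cvtColor(np.asarray(c["color"]),cv2.COLOR_RGB2BGR)[b[1]:b[3],b[0]:b[2]],None,fx=sc,fy=sc,interpolation=cv2.INTER_CUBIC)
    A=g(c,bt,st);B=g(s,bs,ss)
    H=max(A.shape[0],B.shape[0]);pad=lambda a:cv2.copyMakeBorder(a,0,H-a.shape[0],0,0,0)
    cv2.imwrite(f"pics/{n}.png",np.hstack([pad(A),pad(B)])); return c,s
E
python3 -c "
from h import *
two('c',(395,240,465,320),6,(390,130,480,210),4)"
```

```text
5.125 [ 0.45821795 -0.16612245  0.12925422] [ 9.89009369e-01  1.47852853e-01 -3.12591560e-05 -2.65448933e-05] [ 0.63789931 -0.39252069 -1.5923445 ] 0.042480323316041825 10.603140871971846
```

View pics/c.png

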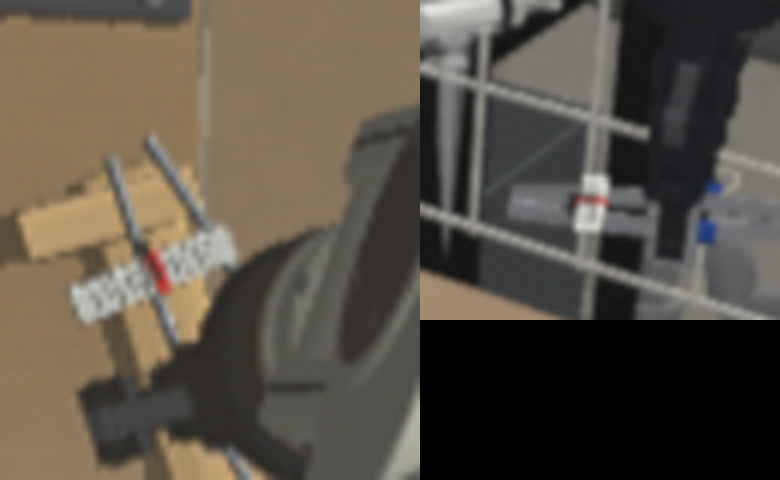

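The pointer stands about 2 mm left of the red centre in the top crop, with the band at (158,272). I squeeze slightly more, hold, then measure the tips for the transfer.

Emit:
move_arm:
  moves:
    - [[0,0,0.02,0,48.6],[0,0,0.03,0,48.4],[0,0,0.03,0,48.4],[0,0,0.03,0,48.4],[0,0,0.03,0,48.4]]

```text
clock: 5.85
eef_pos: [0.4578, -0.166, 0.1587]
tool_rot: [0.989, 0.148, -0.001, -0.0]
ft_force: [-0.3, 0.5, -1.3]
grip_width: 0.0417
grasp_force: 11.1
```

```bash
python3 - <<'E'
from h import *
c,s=two('d',(395,240,445,300),10,(405,120,475,170),4)
E
```

```text
5.85 [ 0.4577641  -0.16597742  0.15865392] [ 9.89010142e-01  1.47846235e-01 -5.75691621e-04 -3.12466341e-04] [-0.33089678  0.47466629 -1.27768052] 0.04171117723461328 11.119227153249085
```

View pics/d.png

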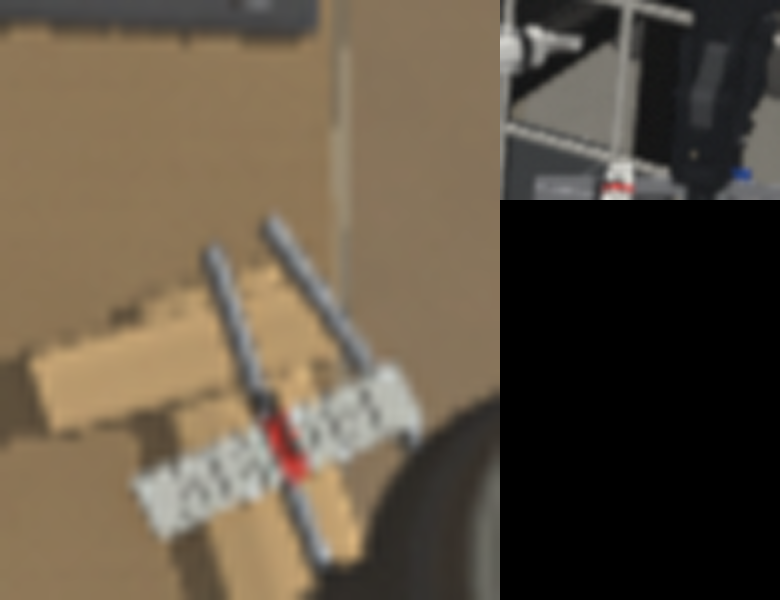

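The needle's dark base is at crop (262,400) and runs over the red band centred near (287,447). I now fit the forceps pose and read raw pixels across the band.

```bash
python3 - <<'E'
from h import *
c=cam("top"); im=np.asarray(c["color"])
for r in range(278,290): print(r,' '.join('%3d,%3d'%(im[r,x,0],im[r,x,1:].mean()) for x in range(417,429)))
f=lambda u,v:(395+u/10-.45,240+v/10-.45)
w=41.7; t=np.arcsin((w-37)/85)
obj=np.array([[45,45,15],[45,-12,15],[85,-2,10],[-85+170*np.cos(t)-2*np.sin(t),170*np.sin(t)+2,10]])
px=np.array([f(150,508),f(403,390),f(270,218),f(212,248)])
def P(q,o): return o/1000@R.from_euler('z',q[2]).as_matrix().T+[q[0],q[1],q[3]]
o=monitor.get_obs();e=o["eef_pos"]
for z in (.1725,):
    r=least_squares(lambda q:(proj(c,P([*q,z],obj))-px).ravel(),[.46,-.16,.3])
    print(r.x,np.degrees(r.x[2]),r.fun.reshape(-1,2).round(1))
    d=(np.array([r.x[0],r.x[1]])-e[:2]); print("origin rel tcp in forceps frame",R.from_euler('z',-r.x[2]).apply([*d,0])*1000)
    q=[*r.x,z]; ty=15.2
    for y in(12.3,14.8,17.3): print(y,proj(c,P(q,np.array([[39,y,16],[45,y,16],[51,y,16]]))).round(1).tolist())
    print('ptr',proj(c,P(q,np.array([[45,15.2,18]]))))
    rr=least_squares(lambda q:(proj(c,P(q,obj))-px).ravel(),[.46,-.16,.3,.17]);print(rr.x)
E
```

```text
278 163,115 130, 94  93, 81 116,116 142,122 168,123 188,133 195,138 196,138 157,114 130, 97 150,123
279 155,110 153,110 117, 91  70, 64  71, 60 115, 86 186,131 193,137 186,138 181,154 130,117 167,154
280 184,131 184,130 141,103  71, 55  97, 59  93, 68 179,121 189,151 171,152 194,193 152,151 179,175
281 182,128 187,132 176,126 104, 77 153, 74 103, 52 152, 94 181,174 174,172 181,180 149,147 162,160
282 177,127 174,126 181,138 144,127 162, 75 141, 47 112, 70 176,159 167,164 181,179 176,174 131,129
283 183,156 157,138 173,154 185,182 141,110 174, 55 107, 52 164,112 180,174 169,168 179,177 146,144
284 195,194 172,170 163,160 179,179 152,145 171, 77 121, 45 121, 75 179,157 153,149 181,179 179,177
285 181,179 156,154 176,173 169,167 177,175 149,107 143, 53 132, 53 188,118 185,176 185,177 172,167
286 175,172 163,160 162,160 149,147 166,166 134,124 179, 80 186, 58 189,103 192,165 190,156 158,124
287 163,160 178,175 153,150 175,173 151,150 149,146 162,102 180, 73 173, 73 192,122 197,139 195,139
288 133,131 179,176 184,182 187,181 162,152 178,169 109, 91 149,104 141,106 185,131 195,138 195,138
289 150,146 178,170 175,169 191,169 177,141 171,128 102, 86 119,117 157,142 187,137 194,137 195,138
[ 0.45672355 -0.16922158  0.44070792] 25.25070408773288 [[-0.7  0.1]
 [ 1.  -0.3]
 [ 0.1  0.1]
 [-0.4  0.1]]
origin rel tcp in forceps frame [-2.47122331 -2.34467958  0.        ]
12.3 [[425.8, 286.3], [424.5, 283.4], [423.1, 280.5]]
14.8 [[424.6, 286.8], [423.3, 283.9], [421.9, 281.0]]
17.3 [[423.4, 287.3], [422.1, 284.4], [420.7, 281.5]]
ptr [[423.27143427 283.90527959]]
[ 0.45963919 -0.17443845  0.44110448  0.14289531]
```

The pointer's end is at about (423.7,285), centred on the red band (423.6). The forceps have yawed about 8° in the grip, so I check whether that has settled.

```bash
cat >> h.py <<'E'
def bar(c,box):
    im=np.asarray(c["color"])[box[1]:box[3],box[0]:box[2]]
    hsv=cv2.cvtColor(im,cv2.COLOR_RGB2HSV)
    m=cv2.inRange(hsv,(0,0,125),(180,35,255))
    m=cv2.morphologyEx(m,cv2.MORPH_CLOSE,np.ones((3,3)))
    red=(im[...,0]>1.9*im[...,1:].mean(2))&(im[...,0]>90); m[red]=255
    n,l,st,_=cv2.connectedComponentsWithStats(m); i=1+st[1:,4].argmax()
    p=np.argwhere(l==i)[:,::-1].astype(np.float32)
    mu=p.mean(0); w,v=np.linalg.eigh(np.cov((p-mu).T)); d=v[:,1]*np.sign(v[0,1])
    q=np.argwhere(red)[:,::-1]
    print("bar n",len(p),"mid",mu+box[:2],"slope deg",np.degrees(np.arctan2(d[1],d[0])),"len",np.ptp((p-mu)@d),"red",q.mean(0)+box[:2],len(q))
E
python3 -c "
from h import *
bar(cam('top'),(400,270,440,300));bar(cam('top'),(400,270,440,300))"
```

```text
bar n 191 mid [423.07853317 283.71204185] slope deg -27.36597396543383 len 28.637627583023523 red [422.93333333 284.13333333] 15
bar n 194 mid [423.15979385 283.60309315] slope deg -27.597166053526923 len 29.10444536018619 red [422.93333333 284.13333333] 15
```

Emit:
move_arm:
  moves:
    - [[0,0,0,0,48.4],[0,0,0,0,48.4],[0,0,0,0,48.4],[0,0,0,0,48.4],[0,0,0,0,48.4]]

```text
clock: 6.72
eef_pos: [0.4582, -0.1661, 0.1593]
tool_rot: [0.989, 0.148, 0.0, 0.0]
ft_force: [0.4, 0.6, -1.0]
grip_width: 0.0415
grasp_force: 11.1
```

```bash
python3 -c "
from h import *
bar(cam('top'),(400,270,440,300));two('e',(395,240,445,300),8,(390,110,490,180),4)"
```

```text
bar n 195 mid [423.28717995 283.4820509 ] slope deg -27.418545051590684 len 29.098966446413037 red [423.08333333 284.5       ] 12
6.775 [ 0.45824415 -0.16614573  0.15932929] [9.89008225e-01 1.47860509e-01 2.94596113e-05 1.74669033e-05] [ 0.71605883  0.36417928 -1.61067088] 0.041681435294068835 11.12206766847521
```

View pics/e.png

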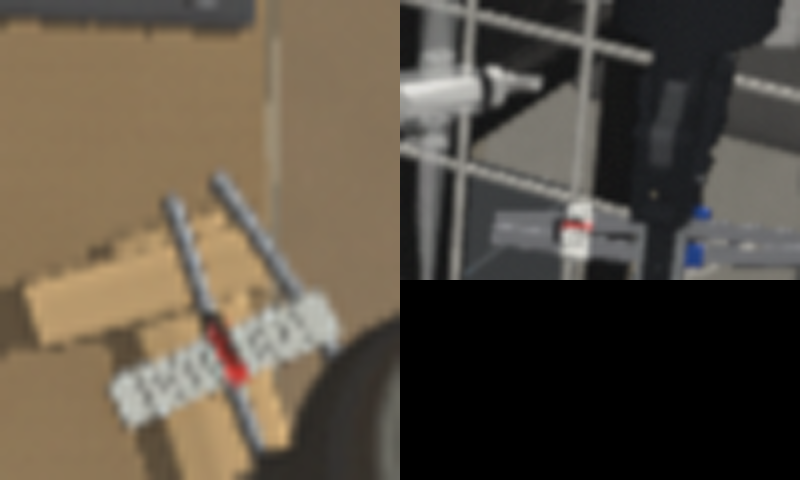

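The yaw has settled: the bar slope is stable at -27.4° over 0.9 s, and the pointer stays on the band. I use scene-camera numbers to check level and height.

```bash
python3 - <<'E'
from h import *
s=cam("scene"); im=np.asarray(s["color"]).astype(int)
m=masks(s,(390,110,530,200)); print(m["blue"])
sub=im[150:185,425:445]; red=(sub[...,0]>1.6*sub[...,1:].mean(2))&(sub[...,0]>90); print("red",np.argwhere(red).mean(0)[::-1]+[425,150],red.sum())
a=np.radians(25.2)
def P(o,z=.1725,p=0):
    return np.array(o)/1000@(R.from_euler('z',a)*R.from_euler('y',p)).as_matrix().T+[.4573,-.169,z]
o=[[45,14.8,16],[85,9.6,5],[-85,0,5],[-2,23,7],[-10,-18,14]]
for z in(.165,.1725,.18): print(z,proj(s,P(o,z)).round(1).tolist())
print('pitch5down',proj(s,P(o,p=np.radians(5))).round(1).tolist())
g=im.mean(2).astype(int)
print("tip cols 408..424"); 
for r in range(156,180): print(r,g[r,406:432:2])
u=proj(s,P(o))[2].astype(int); print("spine around",u)
for r in range(u[1]-12,u[1]+14): print(r,g[r,u[0]-14:u[0]+16:2])
E
```

```text
[(np.int32(11), [463, 161, 4, 4], [464.64, 162.64]), (np.int32(19), [461, 171, 5, 5], [463.0, 173.11])]
red [433.         165.66666667] 9
0.165 [[434.0, 169.3], [413.1, 171.4], [502.7, 176.5], [458.3, 177.5], [463.5, 164.9]]
0.1725 [[434.4, 165.8], [413.3, 168.0], [503.3, 173.0], [458.7, 174.0], [463.9, 161.5]]
0.18 [[434.7, 162.3], [413.6, 164.5], [503.9, 169.5], [459.1, 170.5], [464.4, 158.0]]
pitch5down [[433.5, 167.6], [413.0, 171.4], [503.5, 169.5], [458.4, 173.9], [463.3, 161.1]]
tip cols 408..424
156 [ 83  58  62  65  73  90 109 133 142 145 114  99  95]
157 [ 84  59  61  61  62  66  75  97 115 141 135 139 117]
158 [ 79  60  61  62  61  62  63  68  81 101 120 140 144]
159 [ 76  59  61  60  62  61  61  62  63  70  86 107 136]
160 [ 72  59  61  60  62  61  61  61  62  62  66  76 103]
161 [70 59 61 61 62 62 62 62 62 62 64 74 78]
162 [66 61 61 61 74 76 75 76 76 76 79 86 78]
163 [ 62  62  61  63  99 104 103 103 104 104 105 104  94]
164 [ 62  61  62  63 104 111 110 110 111 111 111  96  80]
165 [ 62  61  62  65 111 120 114 111 111 110 109  80  70]
166 [ 60  61  62  71 121 137 123 116 
[... 1748 characters left out ...]
 94  79  68  64  63  49  51  57  58  59]
177 [ 79  97 119 133  93  90  88 100 102  91  48  53  56  58  59]
178 [ 81  96 129 131  92  89  90 114 116  97  49  52  55  59  59]
179 [ 79  85 130 126  91  89  91 117 119  94  48  53  57  58  60]
180 [ 77  84 133 122  91  89  93 117 118  87  49  53  56  58  59]
181 [ 76  84 136 115  91  88  96 118 118  80  49  54  57  58  60]
182 [ 75  87 137 110  90  88  98 119 118  75  50  54  57  59  61]
183 [ 75  88 136 107  91  87 101 118 116  69  49  54  57  59  60]
184 [ 74  93 138 104  90  87 105 117 115  64  49  55  58  60  61]
185 [ 74  98 139 102  90  87 108 117 112  61  50  55  57  60  61]
186 [ 75 102 138  99  90  87 110 117 111  58  51  55  58  60  62]
```

The forceps are level within about 1° and their underside is at z ≈ 0.173. Transfer plan: turn -26.6°, shift (+0.096, +0.032), then check before lowering.

Emit:
move_arm:
  moves:
    - [[0.004,0.001,0,-1,48.4],[0.012,0.004,0,-3,48.4],[0.024,0.008,0,-6.5,48.4],[0.036,0.012,0,-10,48.4],[0.048,0.016,0,-13.5,48.4]]

```text
clock: 7.55
eef_pos: [0.5069, -0.1499, 0.1593]
tool_rot: [1.0, 0.029, 0.0, 0.0]
ft_force: [-0.3, -1.6, -1.0]
grip_width: 0.041
grasp_force: 11.1
```

Emit:
move_arm:
  moves:
    - [[0.012,0.004,0,-3.5,48.4],[0.024,0.008,0,-7,48.4],[0.036,0.012,0,-10,48.4],[0.044,0.015,0,-12,48.4],[0.048,0.016,0,-13.1,48.4]]

```text
clock: 8.18
eef_pos: [0.5548, -0.1338, 0.1591]
tool_rot: [0.996, -0.084, -0.0, -0.0]
ft_force: [-0.4, 1.2, -0.1]
grip_width: 0.0415
grasp_force: 11.1
```

Emit:
move_arm:
  moves:
    - [[0,0,0,0,48.4],[0,0,0,0,48.4]]

```text
clock: 8.43
eef_pos: [0.5539, -0.1342, 0.1592]
tool_rot: [0.996, -0.084, -0.0, 0.0]
ft_force: [-0.2, -0.5, -1.0]
grip_width: 0.0418
grasp_force: 11.1
```

```bash
python3 - <<'E'
from h import *
o=monitor.get_obs(); print(o["eef_pos"],o["grip_width"],o["grasp_force"])
a=np.radians(-1.4)
P=lambda p:np.array(p)/1000@R.from_euler('z',a).as_matrix().T+[*(o["eef_pos"][:2]+[-.0016,-.0041]),.173]
c=cam("top"); print(proj(c,P([[85,-2,10],[85,11.5,10],[45,45,15],[45,-12,15],[45,15,16]])).round(1).tolist())
bar(c,(385,225,435,270))
im=np.asarray(c["color"]).astype(int)
cv2.imwrite("pics/f.png",cv2.resize(cv2.cvtColor(np.asarray(c["color"]),cv2.COLOR_RGB2BGR)[195:270,380:450],None,fx=8,fy=8,interpolation=cv2.INTER_CUBIC))
E
```

```text
[ 0.55394493 -0.13424026  0.15924704] 0.04180151289510838 11.115786787122488
[[425.3, 208.9], [418.4, 208.6], [401.0, 227.6], [430.6, 229.0], [416.7, 228.3]]
bar n 111 mid [408.43243217 228.09009004] slope deg 2.0913379068177327 len 15.20896460009963 red [415.46153846 228.76923077] 13
```

View pics/f.png

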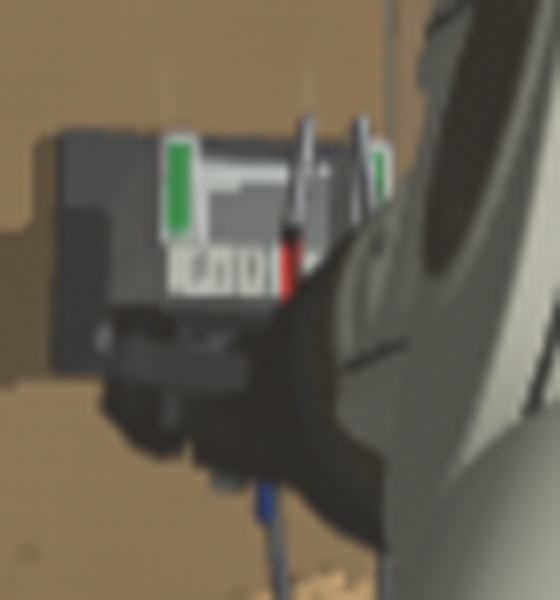

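Tips are at crop (305,118) and (360,122), about 1.5 mm left of and short of the plan. I correct for that and lower gently into the slot.

Emit:
move_arm:
  moves:
    - [[0.002,-0.0015,-0.004,0,48.4],[0.002,-0.0015,-0.012,0,48.4],[0.002,-0.0015,-0.022,0,48.4],[0.002,-0.0015,-0.032,0,48.4],[0.002,-0.0015,-0.042,0,48.4]]

```text
clock: 9.1
eef_pos: [0.556, -0.1355, 0.1163]
tool_rot: [0.996, -0.084, -0.0, -0.0]
ft_force: [-0.6, -0.6, -1.2]
grip_width: 0.0415
grasp_force: 11.1
```

Emit:
move_arm:
  moves:
    - [[0,0,-0.01,0,48.4],[0,0,-0.02,0,48.4],[0,0,-0.03,0,48.4],[0,0,-0.04,0,48.4],[0,0,-0.046,0,48.4]]

```text
clock: 9.72
eef_pos: [0.5559, -0.1355, 0.0705]
tool_rot: [0.996, -0.084, -0.0, -0.0]
ft_force: [0.1, 0.7, -1.2]
grip_width: 0.0415
grasp_force: 11.1
```

Emit:
move_arm:
  moves:
    - [[0,0,0,0,48.4],[0,0,0,0,48.4],[0,0,0,0,48.4],[0,0,0,0,48.4]]

```text
clock: 10.22
eef_pos: [0.5565, -0.1357, 0.0717]
tool_rot: [0.996, -0.084, 0.0, 0.0]
ft_force: [-0.9, 0.1, -1.1]
grip_width: 0.0415
grasp_force: 11.1
```

```bash
python3 - <<'E'
from h import *
o=monitor.get_obs(); print(o["eef_pos"],o["grip_width"],o["grasp_force"],o["ft_force"],o["joint_vel"].round(3))
a=np.radians(-1)
z=o["eef_pos"][2]+.0137
P=lambda p:np.array(p)/1000@R.from_euler('z',a).as_matrix().T+[*(o["eef_pos"][:2]+[-.0031,-.0028]),z]
c=cam("top"); print(z,proj(c,P([[85,-2,10],[85,11.5,10],[45,45,15],[45,-12,15],[45,15,16]])).round(1).tolist())
print("cheek inner edges at top",proj(c,[[.6324,-.113,.105],[.6324,-.153,.105]]).round(1).tolist())
bar(c,(385,225,435,275))
im=np.asarray(c["color"]).astype(int)
for r in range(206,242): print(r,' '.join('%3d,%3d'%(im[r,x,0],im[r,x,1:].mean()) for x in range(409,427)))
E
```

```text
[ 0.55651048 -0.13569132  0.07168533] 0.041533711321071295 11.116590430028737 [-0.94827706  0.09103845 -1.08269828] [-0.002  0.002 -0.003 -0.     0.001  0.001]
0.08538533055535931 [[417.4, 216.7], [411.0, 216.5], [394.9, 234.3], [422.4, 235.5], [409.4, 234.9]]
cheek inner edges at top [[404.3, 218.4], [423.6, 218.8]]
bar n 74 mid [401.47297287 234.08108139] slope deg 9.19008005825381 len 11.817064906446829 red [409. 234.] 5
206 141,102 141,103 142,103 142,103 140,102 139,101 141,102 141,102 143,105 147,110 144,106 142,103 141,102 141,102 140,101 104, 87  80, 75  75, 71
207 142,103 142,103 142,103 141,103 141,102 141,102 141,102 142,103 144,106 148,111 145,107 143,105 143,103 144,104 141,102  94, 79  65, 60  65, 60
208 141,102 142,103 142,104 142,103 141,102 141,102 141,102 141,103 143,105 147,109 146,108 143,105 143,104 143,103 133, 96  76, 64  69, 65  84, 79
209 141,102 142,103 142,104 141,103 141,103 141,102 141,102 141,103 143,105 147,108 144,106 143,104 143,104 142,103 113, 86  75, 68  83, 79  86, 81
210 141,102 141,103 142,104 141,102 141,103 141,102 141,103 140,103 142,105 145,
[... 3955 characters left out ...]
, 51  82, 77 101, 96  86, 82  97, 92 109,104  89, 84  90, 85  91, 86  74, 69  62, 56  74, 69  91, 87  99, 95
238  56, 45  49, 46  52, 49  55, 49  61, 54  90, 85 100, 94  86, 81  97, 91 103, 99  89, 84  91, 86  92, 87  84, 79  75, 70  85, 80  96, 92  93, 88
239  47, 44  51, 48  53, 50  56, 49  68, 60  96, 90 100, 95  86, 82  96, 91  99, 94  89, 85  91, 86  91, 86  84, 80  83, 79  90, 85  95, 91  86, 82
240  49, 44  51, 48  54, 50  56, 49  69, 61  98, 92 100, 95  87, 82  92, 88  90, 86  89, 84  91, 86  88, 83  84, 79  86, 82  91, 87  89, 84  84, 79
241  50, 47  52, 49  55, 50  56, 49  70, 63  98, 93  96, 92  86, 82  87, 83  85, 81  88, 83  88, 83  85, 79  83, 79  86, 81  87, 82  85, 80  84, 79
```

```bash
python3 - <<'E'
from h import *
c=cam("top"); im=np.asarray(c["color"]).astype(int)
for r in range(228,238): print(r,' '.join('%3d,%3d'%(im[r,x,0],im[r,x,1:].mean()) for x in range(404,414)))
s=cam("scene"); m=masks(s,(390,180,480,260)); print(m['blue'],m['red'],m['green'])
E
```

```text
228 143,144 147,147 123,124 110,109 105,105  86, 85 130,132 115,115 111,110 109,110
229  90, 89  91, 89  87, 86  86, 85  83, 82  74, 73 106,109  83, 83  90, 89  92, 91
230  87, 85  86, 85  88, 87  85, 85  74, 72  57, 47  62, 59  78, 76  86, 85  87, 86
231 115,113 115,113 120,119 103,103  80, 72  90, 46  71, 55 100, 86  95, 93  91, 90
232 161,158 162,160 169,168 136,135  97, 82 123, 47  93, 57 148,112 136,131 104,103
233 178,175 174,171 181,179 148,148 109, 97 116, 50  96, 63 188,144 165,159 106,105
234 175,172 154,152 178,176 149,148 111, 97 114, 50  82, 59 169,125 115,105  64, 62
235 178,175 154,152 178,177 149,148 122,102 116, 52  67, 46 104, 70  64, 55  52, 48
236 183,181 167,164 181,179 154,151 154,122 120, 61  60, 42  54, 47  50, 48  55, 49
237 170,170 166,165 165,162 144,140 162,132 107, 65  56, 45  49, 47  53, 49  58, 51
[(np.int32(46), [401, 190, 15, 8], [407.78, 193.87]), (np.int32(23), [400, 199, 5, 8], [401.87, 203.48])] [] []
```

The tips are in the slot. The arm edges are at columns ~412 and 418 between slot walls at 404 and 423.6, and the tip end at row 216 is inside the slot's rows 212-226. The needle at column 410 sits over the red band (408.6-411.4). Wrist force is about 1 N and everything is steady, so I hand in.

```bash
python3 -c "
from workcell import job
print(job.job_done())"
```

```text
the job is handed in; nothing more can be done
None
```

I handed the job in with the forceps held level and both tips inside the gauge slot. They appeared to touch nothing, and the pointer was steady over the red mark; the hand-in returned no verdict.

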